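# Make up two tank-care kits in the fish room

## Task

Make up the two tank-care kits: in the blue tray stand the orange-lidded feed jar in the middle of the white pad and the white-capped sample bottle in the middle of the black pad; in the red tray stand the grey standpipe in the middle of the white pad and the green-lidded feed jar in the middle of the black pad. All four must end upright and let go; leave the purple-lidded jar and the red-capped bottle standing where they are.

Things in the scene. Friction and masses are not known exactly. Their poses are not given: they have to be found in the camera images.
- orange_jar_mid (a point): Loose feed jar standing upright: white round body 48 mm across with a stripe in the lid's colour, 52 mm tall, under a bright orange lid 52 mm across and 20 mm thick (72 mm tall in all), about 120 g. Point: on its axis, half-way up (36 mm above its foot, on the white body); z axis up. It goes in the blue tray.
- green_jar_mid (a point): Loose feed jar standing upright: white round body 48 mm across with a stripe in the lid's colour, 52 mm tall, under a green lid 52 mm across and 20 mm thick (72 mm tall in all), about 120 g. Point: on its axis, half-way up (36 mm above its foot, on the white body); z axis up. It goes in the red tray.
- purple_jar_mid (a point): Loose feed jar standing upright: white round body 48 mm across with a stripe in the lid's colour, 52 mm tall, under a purple lid 52 mm across and 20 mm thick (72 mm tall in all), about 120 g. Point: on its axis, half-way up (36 mm above its foot, on the white body); z axis up. It stays where it is.
- white_bottle_mid (a point): Loose sample bottle standing upright: amber body 36 mm across and 50 mm tall with a paper label, sloping shoulder, white cap 28 mm across (76 mm tall in all), about 100 g. Point: on its axis, half-way up (38 mm above its foot, on the amber body); z axis up. It goes in the blue tray.
- red_bottle_mid (a point): Loose sample bottle standing upright: amber body 36 mm across and 50 mm tall with a paper label, sloping shoulder, red cap 28 mm across (76 mm tall in all), about 100 g. Point: on its axis, half-way up (38 mm above its foot, on the amber body); z axis up. It stays where it is.
- standpipe_mid (a point): Loose grey standpipe, upright: pipe 32 mm across, foot flange 44 mm across and 12 mm high, top collar 38 mm across and 10 mm deep, dark bore (76 mm tall), about 90 g. Point: on its axis, half-way up (38 mm, on the pipe); z up. Stock stands about 90 mm or more apart between the trays; among it a glass dish, brown bung and green plastic plant, unlisted, under 25 mm high, play no part.
- blue_tray: Blue kit tray, fixed, 196 x 98 mm, walls 5 mm thick and 16 mm high, floor 5 mm thick; a 5 mm wall across its middle parts it into two bays 90 x 88 mm. Each bay floor bears a flat 70 mm square pad: white centred at x = +48 mm, y = 0; black at x = -48 mm, y = 0. Origin: centre of the underside, on the bench; x along its length, z up; turned any way round. Takes: orange-lidded jar on the white pad, white-capped bottle on the black pad.
- red_tray: Red kit tray, fixed, 196 x 98 mm, walls 5 mm thick and 16 mm high, floor 5 mm thick; a 5 mm wall across its middle parts it into two bays 90 x 88 mm. Each bay floor bears a flat 70 mm square pad: white centred at x = +48 mm, y = 0; black at x = -48 mm, y = 0. Origin: centre of the underside, on the bench; x along its length, z up; turned any way round. Takes: standpipe on the white pad, green-lidded jar on the black pad.
Things that resemble listed ones, but are neither listed nor needed, are in the scene too. There is more than one size of the part that bears purple_jar_mid; the job needs the larger.

How it is judged:
At the end, for the whole second after the job is handed in: Each of the four things stands upright (within 7 degrees) and still on the floor of its own tray, over its own pad, its axis within 15 mm of the pad's centre along and across the tray; the purple-lidded jar and the red-capped bottle stand upright within 25 mm of where they began (x of orange_jar_mid in the frame of blue_tray between 0.033 and 0.063 m and y of orange_jar_mid in the frame of blue_tray between -0.015 and 0.015 m and z of orange_jar_mid in the frame of blue_tray between 0.035 and 0.047 m and angle between each of orange_jar_mid, white_bottle_mid, standpipe_mid, green_jar_mid, purple_jar_mid, red_bottle_mid's own z axis and vertical below 0.12 rad and linear speed of each of orange_jar, white_bottle, standpipe, green_jar below 0.02 m/s and x of white_bottle_mid in the frame of blue_tray between -0.063 and -0.033 m and y of white_bottle_mid in the frame of blue_tray between -0.015 and 0.015 m and z of white_bottle_mid in the frame of blue_tray between 0.037 and 0.049 m and x of standpipe_mid in the frame of red_tray between 0.033 and 0.063 m and y of standpipe_mid in the frame of red_tray between -0.015 and 0.015 m and z of standpipe_mid in the frame of red_tray between 0.037 and 0.049 m and x of green_jar_mid in the frame of red_tray between -0.063 and -0.033 m and y of green_jar_mid in the frame of red_tray between -0.015 and 0.015 m and z of green_jar_mid in the frame of red_tray between 0.035 and 0.047 m and distance of each of purple_jar_mid, red_bottle_mid from where it was at the start of the episode below 0.025 m); the robot touches nothing.
It fails at once if the purple-lidded jar, which stays in stock, is shifted by more than 25 mm or tipped over (distance of purple_jar_mid from where it was at the start of the episode above 0.025 m or angle between purple_jar_mid's own z axis and vertical above 0.5 rad).
It fails at once if the red-capped bottle, which stays in stock, is shifted by more than 25 mm or tipped over (distance of red_bottle_mid from where it was at the start of the episode above 0.025 m or angle between red_bottle_mid's own z axis and vertical above 0.5 rad).
It also fails if it takes over 106 s, if anything falls off the work surface, if the arm or the gripper's body presses on something with over 40 N, if the wrist force passes 120 N, or if a joint passes its speed limit or range.

## Robot

A 6-joint arm with a two-finger parallel gripper is mounted at the origin on the work surface. World frame = base frame: x ahead of the robot, y to its left, z up, the work surface at z = 0. Lengths are in m, angles in rad, forces in N, time in s.
With the tool pointing down it reaches from about 0.35 to 0.775 m from the base axis. Payload 7.3 kg.
Tool frame: the origin (TCP) lies at the very end of the fingers, on their centre line; the grasp point (between the pads) lies 19 mm behind it; z points along the fingers, y is the line along which they close (so a half turn about z gives the same grasp; the last joint's range is limited). The gripper opens to 92 mm and grips with 3 to 60 N. Pads are 19 mm wide; open, the fingers measure 130 mm over their backs; the gripper's body (75 mm by 190 mm) begins 47 mm behind the grasp point.
Start: joints at [1.088, 0.342, 1.524, -0, 1.275, -0.146], TCP at [0.173, 0.496, 0.203] pointing down, gripper open.
Joint ranges: [-2.53, 2.53], [-0.77, 2.02], [0.04, 2.7], [-1, 4.14], [0.28, 2.66], [-3.11, 3.11]. Speed limits (rad/s): [2.57, 2.57, 3.14, 3.14, 3.14, 3.14].

## Interface

Orientations are given as [roll, pitch, yaw] about the fixed x, y, z axes, in that order (R = Rz(yaw) Ry(pitch) Rx(roll)).
In Python, from cell import robot gives the robot as it stands. The module is installed in compiled form; this text tells all that it offers.
- The arm moves only by the tool arm_command, never from a script. Its argument "moves" is a list of rows, each a list of 3 entries, a list of its own where there are three numbers: the shift along the tool's x, y, z in m, then the turn, a rotation vector about the tool's x, y, z in rad, then the finger opening in m, from 0 to 0.0918. In form: [[[dx, dy, dz], [ax, ay, az], claw], ...]. A call has exactly 5 rows; each row is the pose to reach, as a shift and turn from the pose commanded when the call began, along the tool's axes at that moment; what a row does not reach only later rows make up. A row lasts 1/10 s, in which the tool goes at most 50 mm and 8.59 degrees, less where a joint would pass 70% of its speed; a pose out of reach is approached as far as the arm can. A call with a gripper value outside its range is refused whole. The fingers move at their own pace and stop on an object; "squeeze" is the grip in N (left out, the last holds). Time passes only in rows, so rows that repeat a pose let the fingers close, or fill a call up. It gives the time, the measured TCP pose, the force, the opening and the grip force at its end, in the units of the state.
- robot.observe(): the state, without advancing time (a new reading comes with each control period).
- robot.read_camera(name): name is "scene" or "side" or "wrist"; returns the picture (384x512x3 uint8, red, green, blue); there is no depth.
- robot.camera_model(name): a dict with "fx", "fy", "cx", "cy" (pixels), "R" (3x3) and "t" (3): a world point X has camera coordinates R X + t. Camera axes: x right, y down, z forward; pixel columns grow to the right and rows downward; lengths in m; the calibration is good to about 2 mm. A picture is of the moment at which its call begins: read the wrist's pose just before it. camera_model takes no time and is no camera call; for the wrist camera it gives the pose at the moment of the call.
- robot.hand_in(): hands the job in; it is judged then, once.
The state is a dict: "time": time; "qpos": joint angles; "qvel": joint speeds; "joint_efforts": joint torques, N m; "tool_pos": TCP position; "tool_rot": TCP orientation; "contact_force": force on the tool from outside, world axes, zero at the start; "torque": the same for the moment, N m; "opening": finger opening in m; "grip_force": force on a finger pad.
Only numpy, scipy, OpenCV 4.12 (cv2) and the standard library are available. Lean on these libraries where they do the work, as an engineer would, in place of code of your own. Each camera call takes 0.05 s, during which the arm holds its last target. There are 200 camera calls.

## Working session

There is one attempt and no reset: what is moved stays moved. The work goes in short steps, Python scripts to look and compute and a tool call to move; the robot and the scene stay as the last step left them, time stands still between calls to the robot, and variables do not carry over. Pictures are saved under pics/ and viewed, at most 14 in all, crops included, and the job is handed in when it is done.

Besides the shell and the picture viewer there is one more tool, called after "Emit:" as name([rows], argument=value, ...), one row to a line, values as JSON. arm_command: Moves the arm, as the interface text tells. Its arguments: {"type":"object","properties":{"moves":{"type":"array"},"squeeze":{"type":"number"}},"required":["moves"]}

```bash
mkdir -p pics
python3 - <<'E'
from cell import robot
import cv2
for n in("scene","side"):
    im=robot.read_camera(n); cv2.imwrite(f"pics/{n}0.png",im[:,:,::-1])
    m=robot.camera_model(n); print(n,{k:(v.tolist() if hasattr(v,'tolist') else v) for k,v in m.items()})
s=robot.observe();print(s['time'],s['tool_pos'],s['tool_rot'],s['opening'])
E
```

```text
scene {'fx': 374.0382143938072, 'fy': 374.0382143938072, 'cx': 256.3155150327978, 'cy': 195.22116778268372, 'R': [[-0.699468169113327, 0.7146575852742353, -0.002969209869617397], [0.46763334496969644, 0.45454452954734637, -0.7580951954280115], [-0.5404288436692695, -0.5316519599028869, -0.6521371469727175]], 't': [0.3562531950116767, -0.21157337426919237, 1.2926411948551537]}
side {'fx': 485.57109751638694, 'fy': 485.57109751638694, 'cx': 254.8221831228486, 'cy': 186.31210854624578, 'R': [[-0.9942142050392274, -0.10738639389195444, -0.002505375241184765], [-0.06152217895693641, 0.5883997151491042, -0.8062262689275534], [0.08805189375934978, -0.8014074728996076, -0.5916019999848353]], 't': [0.513108745025841, 0.08370050588470879, 1.00207282655334]}
0.1 [0.17328715 0.49516427 0.2027214 ] [-3.14027438e+00 -2.09675464e-04  2.80477449e+00] 0.09207917900364546
```

Run:
```python
import cv2
for n in("scene","side"):
    im=cv2.imread(f"pics/{n}0.png"); cv2.imwrite(f"pics/{n}0b.png",cv2.resize(im,(800,600),interpolation=cv2.INTER_CUBIC))
```

```text
(no output)
```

View pics/scene0b.png

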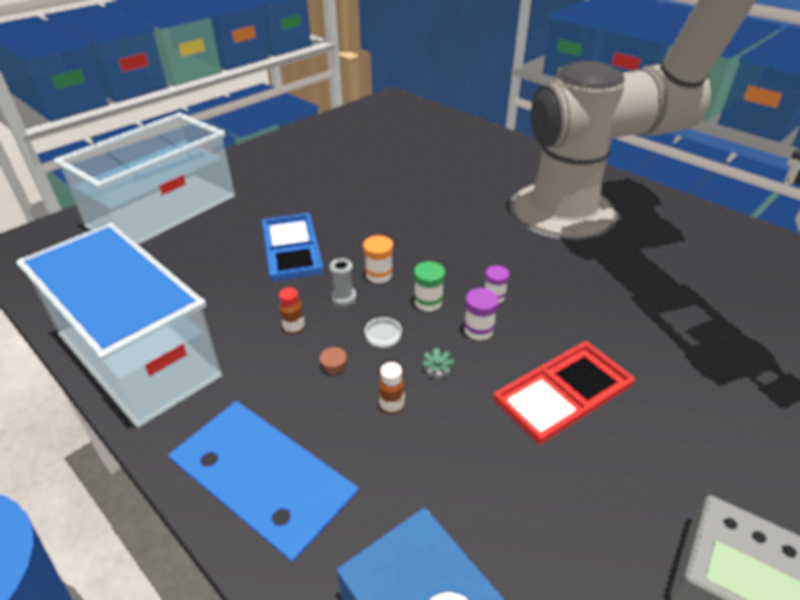

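View pics/side0b.png

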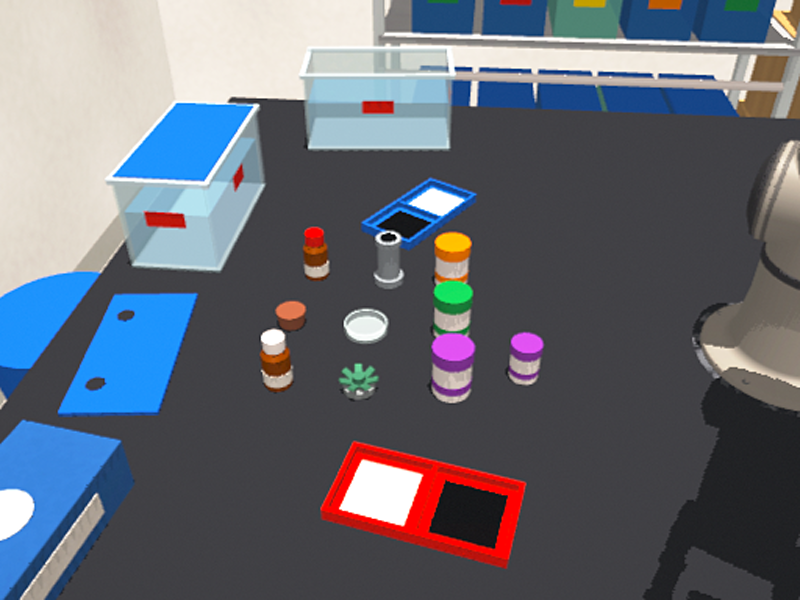

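The two views show the stock. Positions below are in the 800x600 pictures, given as scene / side:

| Thing | Scene | Side |
|---|---|---|
| Orange lid | (378,244) | (452,246) |
| Green lid | (430,271) | (452,296) |
| Large purple jar | (481,300) | (452,347) |
| Small purple look-alike | (497,273) | (526,346) |
| Standpipe | (341,280) | (388,258) |
| Red cap | (289,295) | (314,237) |
| White cap | (391,372) | (273,342) |

- **Trays:** the blue kit tray is at (292,246) / (418,210) and the red one at (565,391) / (424,503).
- **Blue decoys:** the flat blue sheet, the blue box and the tank lid are not the tray. They have no walls and no pads.

```bash
cat > h.py <<'E'
import numpy as np, cv2
from scipy.optimize import least_squares
from cell import robot
def proj(m,X):
    c=np.asarray(X)@np.array(m['R']).T+m['t']
    return np.c_[m['fx']*c[:,0]/c[:,2]+m['cx'], m['fy']*c[:,1]/c[:,2]+m['cy']]
def cyl(x,y,r,z0,z1):
    a=np.linspace(0,2*np.pi,48,endpoint=False)
    return np.vstack([np.c_[x+r*np.cos(a),y+r*np.sin(a),np.full(48,z)] for z in(z0,z1)])
def cen(P):
    M=cv2.moments(cv2.convexHull(P.astype(np.float32)));return np.array([M['m10'],M['m01']])/M['m00'],M['m00']
def blob(im,pt,tol=40,pred=None):
    """connected component of mask nearest the seed pt (full-res px)"""
    n,l,s,c=cv2.connectedComponentsWithStats(pred.astype(np.uint8))
    d=[np.hypot(*(np.argwhere(l==i)[:,::-1]-pt).min(0)) if False else np.min(np.linalg.norm(np.argwhere(l==i)[:,::-1]-pt,axis=1)) if s[i,4]>25 else 1e9 for i in range(1,n)]
    i=1+int(np.argmin(d));return c[i],s[i,4],(l==i)
def fit(obs,f,x0=(.45,.1)):
    """obs: list of (model,centroid); f(x,y)->points"""
    r=least_squares(lambda p:np.concatenate([cen(proj(m,f(*p)))[0]-c for m,c in obs]),x0)
    return r.x,np.abs(r.fun).max()
E
cat > m1.py <<'E'
from h import *
ims={n:cv2.imread(f"pics/{n}0.png") for n in("scene","side")}
ms={n:robot.camera_model(n) for n in ims}
H={n:cv2.cvtColor(i,cv2.COLOR_BGR2HSV).astype(int) for n,i in ims.items()}
def hue(n,lo,hi,s=110,v=90):
    h=H[n];return (h[...,0]>=lo)&(h[...,0]<=hi)&(h[...,1]>s)&(h[...,2]>v)
def white(n): return (H[n][...,1]<60)&(H[n][...,2]>170)
def grey(n): return (H[n][...,1]<45)&(H[n][...,2]>85)
def black(n): return H[n][...,2]<32
T={'orange':((378,244),(452,246),lambda n:hue(n,8,24,150,170),(.026,.052,.072)),
'green':((430,271),(452,296),lambda n:hue(n,50,80),(.026,.052,.072)),
'purple':((481,300),(452,347),lambda n:hue(n,135,160),(.026,.052,.072)),
'purple_s':((497,273),(526,346),lambda n:hue(n,135,160),(.02,.04,.055)),
'red':((289,295),(314,237),lambda n:(hue(n,0,3,200,170)|hue(n,176,180,200,170)),(.014,.06,.076)),
'white':((391,372),(273,342),white,(.014,.06,.076)),
'pipe':((341,280),(388,258),grey,(.018,.0,.076))}
for k,(a,b,p,(r,z0,z1)) in T.items():
    o=[];A=[]
    for n,s in(("scene",a),("side",b)):
        c,ar,_=blob(ims[n],np.array(s)/1.5625,pred=p(n));o.append((ms[n],c));A.append(ar)
    f=lambda x,y:cyl(x,y,r,z0,z1)
    x,e=fit(o,f);print(k,x.round(4),'res %.1f'%e,'area',A,[round(cen(proj(m,f(*x)))[1]) for m,_ in o],
      [fit(o[i:i+1],f)[0].round(3) for i in(0,1)])
P={'bW':((290,233),(438,200),white),'bB':((295,260),(403,223),black),'rW':((540,405),(381,492),white),'rB':((586,378),(469,514),black)}
for k,(a,b,p) in P.items():
    out=[]
    for n,s in(("scene",a),("side",b)):
        c,ar,mk=blob(ims[n],np.array(s)/1.5625,pred=p(n));m=ms[n]
        R=np.array(m['R']);d=R.T@[(c[0]-m['cx'])/m['fx'],(c[1]-m['cy'])/m['fy'],1];C=-R.T@m['t']
        X=C+d*((.005-C[2])/d[2]);out+=[X[:2].round(4),ar]
    print(k,out,'mean',(out[0]+out[2])/2)
E
python3 m1.py
```

```text
orange [ 0.4483 -0.1217] res 1.6 area [np.int32(224), np.int32(377)] [252, 394] [array([ 0.441, -0.125]), array([ 0.45 , -0.121])]
green [ 4.417e-01 -1.000e-04] res 1.5 area [np.int32(254), np.int32(446)] [289, 491] [array([ 0.435, -0.003]), array([0.444, 0.001])]
purple [0.4366 0.1105] res 1.1 area [np.int32(287), np.int32(571)] [332, 614] [array([0.432, 0.109]), array([0.438, 0.112])]
purple_s [0.3461 0.0747] res 1.6 area [np.int32(144), np.int32(325)] [164, 339] [array([0.338, 0.072]), array([0.348, 0.074])]Traceback (most recent call last):
  File "m1.py", line 20, in <module>
    c,ar,_=blob(ims[n],np.array(s)/1.5625,pred=p(n));o.append((ms[n],c));A.append(ar)
           ~~~~^^^^^^^^^^^^^^^^^^^^^^^^^^^^^^^^^^^^^
  File "h.py", line 16, in blob
    i=1+int(np.argmin(d));return c[i],s[i,4],(l==i)
            ~~~~~~~~~^^^
    return _wrapfunc(a, 'argmin', axis=axis, out=out, **kwds)
    return _wrapit(obj, method, *args, **kwds)
    result = getattr(arr, method)(*args, **kwds)
ValueError: attempt to get argmin of an empty sequence
```

```bash
sed -i "s/hue(n,0,3,200,170)|hue(n,176,180,200,170)/hue(n,0,4,190,150)|hue(n,174,180,190,150)/; s/,8,24,150,170/,8,24,150,130/; s/,50,80)/,50,80,100,60)/; s/135,160)/135,160,80,80)/" m1.py; sed -i 's/s\[i,4\]>25/s[i,4]>12/' h.py; python3 m1.py
python3 - <<'E'
import cv2
im=cv2.imread("pics/side0.png")
for p,c in zip([(201,165),(252,147)],'rp'):
    print(c,[cv2.cvtColor(im[y:y+1,p[0]:p[0]+1],cv2.COLOR_BGR2HSV).ravel().tolist() for y in range(p[1]-20,p[1]+30,6)])
E
```

```text
orange [ 0.4481 -0.1216] res 1.4 area [np.int32(231), np.int32(392)] [252, 394] [array([ 0.442, -0.125]), array([ 0.45 , -0.121])]
green [ 0.4417 -0.0005] res 1.5 area [np.int32(264), np.int32(456)] [289, 491] [array([ 0.435, -0.003]), array([0.444, 0.001])]
purple [0.4367 0.1112] res 1.3 area [np.int32(315), np.int32(595)] [333, 615] [array([0.432, 0.109]), array([0.438, 0.112])]
purple_s [0.346  0.0745] res 1.6 area [np.int32(174), np.int32(341)] [164, 339] [array([0.338, 0.072]), array([0.348, 0.075])]
red [ 0.7502 -0.1626] res 36.2 area [np.int32(76), np.int32(125)] [125, 125] [array([ 0.863, -0.135]), array([ 0.653, -0.117])]
white [0.6547 0.1218] res 1.4 area [np.int32(161), np.int32(205)] [155, 207] [array([0.651, 0.12 ]), array([0.656, 0.122])]
pipe [ 0.5422 -0.1104] res 1.2 area [np.int32(451), np.int32(529)] [366, 538] [array([ 0.54 , -0.115]), array([ 0.542, -0.106])]
bW [array([ 0.4822, -0.3531]), np.int32(311), array([ 0.4877, -0.3501]), np.int32(334)] mean [ 0.48495 -0.3516 ]
bB [array([ 0.5317, -0.273 ]), np.int32(143), array([ 0.5362, -0.2708]), np.int32(278)] mean [ 0.53395 -0.2719 ]
rW [array([0.5015, 0.2835]), np.int32(768), array([0.5039, 0.2843]), np.int32(1425)] mean [0.5027 0.2839]
rB [array([0.407 , 0.3022]), np.int32(379), array([0.4097, 0.3028]), np.int32(1415)] mean [0.40835 0.3025 ]
r [[179, 173, 189], [0, 255, 255], [2, 240, 184], [12, 235, 102], [12, 248, 107], [16, 34, 201], [115, 22, 71], [120, 15, 70], [126, 18, 70]]
p [[120, 21, 72], [108, 218, 186], [90, 33, 23], [135, 43, 24], [105, 57, 9], [102, 11, 113], [105, 9, 108], [108, 11, 118], [113, 8, 121]]
```

Red has no clean scene fit, but the side camera alone puts it near (0.653,-0.117), and it isn't handled anyway. The other positions hold up: lid and pad areas match the given sizes, the red pads are 96 mm apart and the blue pads 93 mm apart. I'll go above the red tray for a close look.

Emit:
arm_command([
  [[-0.03, -0.01, -0.01], [0, 0, -0.07], 0.0918],
  [[-0.065, -0.02, -0.02], [0, 0, -0.14], 0.0918],
  [[-0.1, -0.033, -0.03], [0, 0, -0.21], 0.0918],
  [[-0.13, -0.043, -0.035], [0, 0, -0.28], 0.0918],
  [[-0.16, -0.053, -0.04], [0, 0, -0.337], 0.0918],
])

```text
time: 0.6
tool_pos: [0.3078, 0.3916, 0.2434]
tool_rot: [-3.141, -0.0, -3.139]
contact_force: [0.4, -0.0, 0.2]
opening: 0.0918
grip_force: 0.0
```

Emit:
arm_command([
  [[-0.04, -0.03, -0.02], [0, 0, 0], 0.0918],
  [[-0.075, -0.06, -0.04], [0, 0, 0], 0.0918],
  [[-0.11, -0.08, -0.05], [0, 0, 0], 0.0918],
  [[-0.133, -0.103, -0.06], [0, 0, 0], 0.0918],
  [[-0.133, -0.103, -0.06], [0, 0, 0], 0.0918],
])

```text
time: 1.1
tool_pos: [0.4431, 0.2871, 0.3039]
tool_rot: [-3.141, 0.002, 3.137]
contact_force: [0.1, 0.6, 0.4]
opening: 0.0917
grip_force: 0.0
```

```bash
cat > w.py <<'E'
from h import *
import sys,pickle
def snap(name):
    m=robot.camera_model("wrist");im=robot.read_camera("wrist")[:,:,::-1]
    cv2.imwrite(f"pics/{name}.png",im);pickle.dump({k:np.asarray(v) for k,v in m.items()},open(f"pics/{name}.pkl","wb"))
    s=robot.observe();print('t',s['time'],'tcp',np.round(s['tool_pos'],4),np.round(s['tool_rot'],3),'C',(-m['R'].T@m['t']).round(3),'fwd',m['R'][2].round(2))
def ray(m,c,z):
    R=np.array(m['R']);d=R.T@[(c[0]-m['cx'])/m['fx'],(c[1]-m['cy'])/m['fy'],1];C=-R.T@m['t']
    return (C+d*((z-C[2])/d[2]))[:2]
if __name__=='__main__': snap(sys.argv[1])
E
python3 w.py w1
```

```text
t 1.15 tcp [0.4412 0.2884 0.3032] [ 3.142 -0.     3.138] C [0.363 0.287 0.485] fwd [ 0.3  -0.   -0.95]
```

View pics/w1.png

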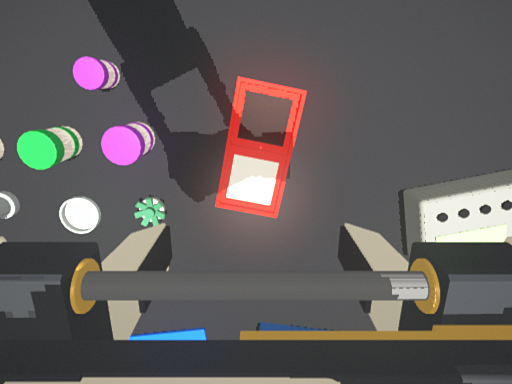

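The wrist view shows the red tray at (262,148) with the black pad above the white one. The large purple jar is at (124,144), the green lid at (41,148), the small purple jar at (93,72) and the plant at (150,211).

```bash
cat > tray.py <<'E'
from w import *
def tray(name,lo,hi,roi,vmin=70,smin=110):
    """centre/dir/size of tray top rim (z=16mm) from colour mask in roi x0,y0,x1,y1"""
    im=cv2.imread(f"pics/{name}.png");m=pickle.load(open(f"pics/{name}.pkl","rb"))
    h=cv2.cvtColor(im,cv2.COLOR_BGR2HSV).astype(int);hh=(h[...,0]-lo)%180
    k=(hh<=(hi-lo)%180)&(h[...,1]>smin)&(h[...,2]>vmin);z=np.zeros_like(k);x0,y0,x1,y1=roi;z[y0:y1,x0:x1]=k[y0:y1,x0:x1]
    P=np.argwhere(z)[:,::-1]
    W=np.array([ray(m,p,.014) for p in P])
    r=cv2.minAreaRect((W*1000).astype(np.float32));b=cv2.boxPoints(r);print('rect mm',np.round(r,1) if 0 else r);return r
def lid(name,lo,hi,roi,r,z0,z1,smin=80,vmin=60):
    im=cv2.imread(f"pics/{name}.png");m=pickle.load(open(f"pics/{name}.pkl","rb"))
    h=cv2.cvtColor(im,cv2.COLOR_BGR2HSV).astype(int);hh=(h[...,0]-lo)%180
    k=(hh<=(hi-lo)%180)&(h[...,1]>smin)&(h[...,2]>vmin);z=np.zeros_like(k);x0,y0,x1,y1=roi;z[y0:y1,x0:x1]=k[y0:y1,x0:x1]
    n,l,s,c=cv2.connectedComponentsWithStats(z.astype(np.uint8));i=1+np.argmax(s[1:,4])
    f=lambda x,y:cyl(x,y,r,z0,z1);x,e=fit([(m,c[i])],f);print('lid',x.round(4),'area',s[i,4],round(cen(proj(m,f(*x)))[1]));return x
E
python3 - <<'E'
from tray import *
tray('w1',170,8,(200,65,320,230))
lid('w1',50,80,(10,120,66,180),.026,.052,.072)
lid('w1',140,155,(95,115,145,175),.026,.052,.072)
E
```

```text
rect mm ((456.6751708984375, 291.6263122558594), (101.0279541015625, 199.64048767089844), 78.64405059814453)
lid [ 4.426e-01 -1.000e-04] area 1520 1579
lid [0.4373 0.1108] area 1415 1453
```

Green and purple agree with the first estimate to 1 mm. Red tray pads: white at (0.503,0.283), black at (0.409,0.302). Now go to the green jar at (0.4425,0).

Emit:
arm_command([
  [[0, -0.045, 0], [0, 0, 0], 0.078],
  [[0, -0.095, 0], [0, 0, 0], 0.078],
  [[0, -0.145, 0], [0, 0, 0], 0.078],
  [[0, -0.195, 0.01], [0, 0, 0], 0.078],
  [[0, -0.24, 0.02], [0, 0, 0], 0.078],
])

```text
time: 1.65
tool_pos: [0.439, 0.049, 0.2828]
tool_rot: [3.141, 0.0, -3.14]
contact_force: [0.3, 0.3, 0.2]
opening: 0.0781
grip_force: 0.0
```

Emit:
arm_command([
  [[-0.001, -0.03, 0.03], [0, 0, 0], 0.078],
  [[-0.001, -0.048, 0.07], [0, 0, 0], 0.078],
  [[-0.001, -0.048, 0.11], [0, 0, 0], 0.078],
  [[-0.001, -0.048, 0.14], [0, 0, 0], 0.078],
  [[-0.001, -0.048, 0.14], [0, 0, 0], 0.078],
])

```text
time: 2.15
tool_pos: [0.4376, 0.003, 0.1398]
tool_rot: [3.14, -0.009, -3.141]
contact_force: [-0.7, 0.6, 1.0]
opening: 0.0779
grip_force: 0.0
```

```bash
python3 w.py w2
```

```text
t 2.2 tcp [0.4394 0.0027 0.1421] [ 3.14  -0.005 -3.14 ] C [0.359 0.002 0.321] fwd [ 0.29  0.   -0.96]
```

View pics/w2.png

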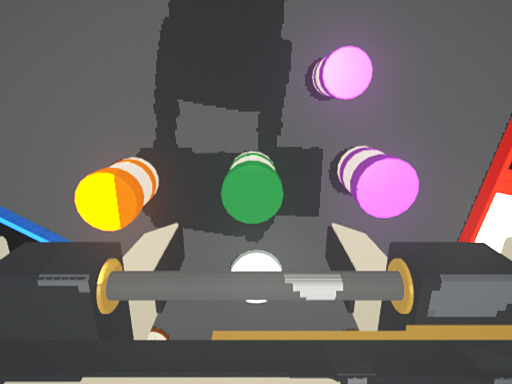

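The green lid is at (252,187), centred between the fingers. Orange is at (110,199), large purple at (386,185) and small purple at (346,72). No other green jar is in sight, so this is the right one.

Run:
```python
from tray import *
lid('w2',50,85,(200,130,300,230),.026,.052,.072)
lid('w2',140,160,(340,140,430,230),.026,.052,.072)
lid('w2',8,32,(60,150,142,235),.026,.052,.072,150,120)
```

```text
lid [0.4417 0.    ] area 3226 3243
lid [0.4361 0.1096] area 3629 3557
lid [ 0.449  -0.1217] area 3355 3536
```

Emit:
arm_command([
  [[-0.0025, -0.0025, 0.02], [0, 0, 0], 0.078],
  [[-0.0025, -0.0025, 0.05], [0, 0, 0], 0.078],
  [[-0.0025, -0.0025, 0.085], [0, 0, 0], 0.078],
  [[-0.0025, -0.0025, 0.115], [0, 0, 0], 0.078],
  [[-0.0025, -0.0025, 0.123], [0, 0, 0], 0.078],
])

```text
time: 2.7
tool_pos: [0.4432, -0.0001, 0.0196]
tool_rot: [3.141, -0.002, -3.14]
contact_force: [-0.3, 0.7, 0.1]
opening: 0.078
grip_force: 0.0
```

Emit:
arm_command([
  [[0, 0, 0], [0, 0, 0], 0.065],
  [[0, 0, 0], [0, 0, 0], 0.055],
  [[0, 0, 0], [0, 0, 0], 0.045],
  [[0, 0, 0], [0, 0, 0], 0.04],
  [[0, 0, 0], [0, 0, 0], 0.04],
], squeeze=25)

```text
time: 3.2
tool_pos: [0.4447, -0.0008, 0.0216]
tool_rot: [-3.141, 0.003, -3.142]
contact_force: [-0.4, 2.7, 6.6]
opening: 0.0514
grip_force: 25.0
```

Emit:
arm_command([
  [[0, 0, 0], [0, 0, 0], 0.04],
  [[0, 0, 0], [0, 0, 0], 0.04],
  [[0, 0, -0.005], [0, 0, 0], 0.04],
  [[0, 0, -0.015], [0, 0, 0], 0.04],
  [[0, 0, -0.03], [0, 0, 0], 0.04],
])

```text
time: 3.7
tool_pos: [0.4429, -0.0008, 0.0507]
tool_rot: [3.141, -0.002, -3.142]
contact_force: [-0.2, -0.4, -1.4]
opening: 0.0518
grip_force: 25.0
```

The grip is at the lid's width (52 mm) and it lifts. Carry it to the red tray's black pad.

Emit:
arm_command([
  [[0, 0, -0.035], [0, 0, 0], 0.04],
  [[0, 0, -0.075], [0, 0, 0], 0.04],
  [[0, 0, -0.11], [0, 0, 0], 0.04],
  [[0, 0.025, -0.12], [0, 0, 0], 0.04],
  [[0.005, 0.06, -0.12], [0, 0, 0], 0.04],
])

```text
time: 4.2
tool_pos: [0.4402, 0.0587, 0.1732]
tool_rot: [-3.141, 0.006, 3.139]
contact_force: [0.2, 0.8, -1.4]
opening: 0.0517
grip_force: 25.0
```

Emit:
arm_command([
  [[0.005, 0.045, 0], [0, 0, 0], 0.04],
  [[0.01, 0.09, 0], [0, 0, 0], 0.04],
  [[0.015, 0.135, 0], [0, 0, 0], 0.04],
  [[0.02, 0.18, 0], [0, 0, 0], 0.04],
  [[0.024, 0.215, 0], [0, 0, 0], 0.04],
])

```text
time: 4.7
tool_pos: [0.4136, 0.2764, 0.1711]
tool_rot: [3.141, 0.0, -3.14]
contact_force: [1.3, -0.4, -2.0]
opening: 0.0512
grip_force: 25.0
```

Emit:
arm_command([
  [[0.003, 0.015, 0], [0, 0, 0], 0.04],
  [[0.004, 0.028, 0.01], [0, 0, 0], 0.04],
  [[0.004, 0.028, 0.03], [0, 0, 0], 0.04],
  [[0.004, 0.028, 0.05], [0, 0, 0], 0.04],
  [[0.004, 0.028, 0.05], [0, 0, 0], 0.04],
])

```text
time: 5.2
tool_pos: [0.4087, 0.3007, 0.1177]
tool_rot: [-3.139, -0.005, 3.141]
contact_force: [0.3, -0.9, -1.4]
opening: 0.0516
grip_force: 25.0
```

```bash
python3 w.py w3
```

```text
t 5.25 tcp [0.4097 0.3012 0.1193] [-3.140e+00 -3.000e-03  3.141e+00] C [0.329 0.3   0.299] fwd [ 0.29 -0.   -0.96]
```

View pics/w3.png

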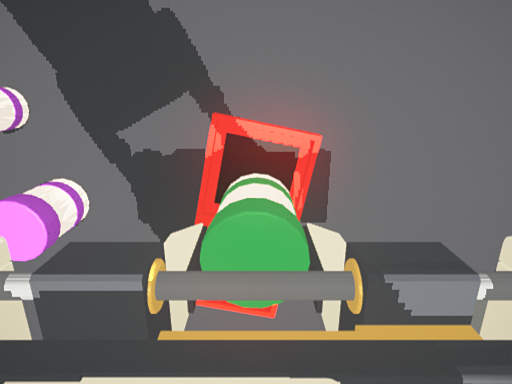

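The jar hangs upright over the black pad bay, foot around (258,195). Lower it, finishing in small steps.

Emit:
arm_command([
  [[0, 0.001, 0.03], [0, 0, 0], 0.04],
  [[0, 0.001, 0.06], [0, 0, 0], 0.04],
  [[0, 0.001, 0.078], [0, 0, 0], 0.04],
  [[0, 0.001, 0.086], [0, 0, 0], 0.04],
  [[0, 0.001, 0.088], [0, 0, 0], 0.04],
])

```text
time: 5.75
tool_pos: [0.4109, 0.303, 0.0325]
tool_rot: [3.142, 0.0, 3.141]
contact_force: [-0.4, -0.4, -2.1]
opening: 0.0514
grip_force: 25.0
```

Emit:
arm_command([
  [[0, 0, 0.001], [0, 0, 0], 0.04],
  [[0, 0, 0.002], [0, 0, 0], 0.04],
  [[0, 0, 0.003], [0, 0, 0], 0.04],
  [[0, 0, 0.004], [0, 0, 0], 0.04],
  [[0, 0, 0.004], [0, 0, 0], 0.04],
])

```text
time: 6.25
tool_pos: [0.4106, 0.3032, 0.0285]
tool_rot: [3.141, 0.0, -3.141]
contact_force: [0.6, -0.5, -0.7]
opening: 0.0514
grip_force: 25.0
```

Emit:
arm_command([
  [[0.001, -0.001, 0.001], [0, 0, 0], 0.04],
  [[0.001, -0.001, 0.002], [0, 0, 0], 0.04],
  [[0.001, -0.001, 0.003], [0, 0, 0], 0.04],
  [[0.001, -0.001, 0.004], [0, 0, 0], 0.04],
  [[0.001, -0.001, 0.004], [0, 0, 0], 0.04],
])

```text
time: 6.75
tool_pos: [0.4101, 0.3027, 0.0261]
tool_rot: [3.14, 0.002, -3.141]
contact_force: [-3.3, -0.4, 14.3]
opening: 0.0513
grip_force: 25.0
```

It's on the floor (14 N of contact). Release and rise.

Emit:
arm_command([
  [[0, 0, -0.001], [0, 0, 0], 0.053],
  [[0, 0, -0.001], [0, 0, 0], 0.058],
  [[0, 0, -0.001], [0, 0, 0], 0.065],
  [[0, 0, -0.001], [0, 0, 0], 0.072],
  [[0, 0, -0.001], [0, 0, 0], 0.072],
])

```text
time: 7.25
tool_pos: [0.4094, 0.3021, 0.0251]
tool_rot: [-3.141, -0.0, -3.141]
contact_force: [-0.5, 0.3, -1.1]
opening: 0.0712
grip_force: 0.0
```

Emit:
arm_command([
  [[0, 0, -0.01], [0, 0, 0], 0.072],
  [[0, 0, -0.045], [0, 0, 0], 0.072],
  [[0, 0, -0.09], [0, 0, 0], 0.072],
  [[0, 0, -0.13], [0, 0, 0], 0.072],
  [[0, 0, -0.145], [0, 0, 0], 0.072],
])

```text
time: 7.75
tool_pos: [0.4111, 0.3031, 0.1753]
tool_rot: [3.138, 0.007, -3.141]
contact_force: [1.1, -0.7, -1.2]
opening: 0.0722
grip_force: 0.0
```

```bash
python3 w.py w4
python3 - <<'E'
from tray import *
lid('w4',50,85,(150,130,350,270),.026,.057,.077)
tray('w4',170,8,(150,80,350,270))
from h import *
im=robot.read_camera("side")[:,:,::-1];cv2.imwrite("pics/s1.png",im)
m=robot.camera_model("side");h=cv2.cvtColor(im,cv2.COLOR_BGR2HSV).astype(int)
k=(abs(h[...,0]-65)<16)&(h[...,1]>100)&(h[...,2]>60);k[:,:230]=0
n,l,s,c=cv2.connectedComponentsWithStats(k.astype(np.uint8));i=1+np.argmax(s[1:,4]);print(c[i],s[i],fit([(m,c[i])],lambda x,y:cyl(x,y,.026,.057,.077)))
E
```

```text
t 7.8 tcp [0.4116 0.3033 0.1761] [ 3.137  0.008 -3.141] C [0.33  0.302 0.356] fwd [ 0.31  0.   -0.95]
lid [0.4069 0.3025] area 2470 2679
rect mm ((456.62127685546875, 291.42901611328125), (100.55550384521484, 200.15945434570312), 78.5835952758789)
[302.74636872 304.05810056] [286 288  34  33 895] (array([0.40827309, 0.30289667]), np.float64(1.9694044226525875e-06))
```

Green measures (0.4075,0.303) against a pad centre of (0.4095,0.301), which is fine. Next is the standpipe at about (0.542,-0.110).

Emit:
arm_command([
  [[-0.013, -0.035, -0.02], [0, 0, 0], 0.072],
  [[-0.026, -0.08, -0.03], [0, 0, 0], 0.072],
  [[-0.04, -0.125, -0.03], [0, 0, 0], 0.072],
  [[-0.053, -0.17, -0.03], [0, 0, 0], 0.072],
  [[-0.066, -0.213, -0.03], [0, 0, 0], 0.072],
])

```text
time: 8.35
tool_pos: [0.475, 0.0873, 0.1992]
tool_rot: [3.142, -0.002, -3.141]
contact_force: [0.5, 0.5, 0.2]
opening: 0.0722
grip_force: 0.0
```

Emit:
arm_command([
  [[-0.015, -0.045, 0], [0, 0, 0], 0.072],
  [[-0.03, -0.09, 0], [0, 0, 0], 0.072],
  [[-0.045, -0.135, 0], [0, 0, 0], 0.072],
  [[-0.058, -0.175, 0.01], [0, 0, 0], 0.072],
  [[-0.064, -0.2, 0.03], [0, 0, 0], 0.072],
])

```text
time: 8.85
tool_pos: [0.5405, -0.1141, 0.1697]
tool_rot: [-3.141, 0.001, 3.14]
contact_force: [0.2, 0.4, -1.0]
opening: 0.0723
grip_force: 0.0
```

```bash
python3 w.py w5
```

```text
t 8.9 tcp [ 0.5388 -0.1161  0.1652] [-3.141 -0.005  3.138] C [ 0.46  -0.115  0.351] fwd [ 0.3  -0.   -0.95]
```

View pics/w5.png

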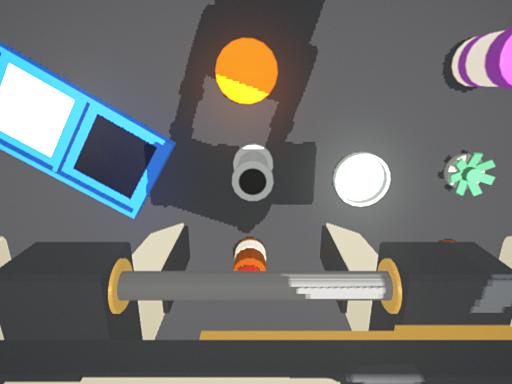

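The standpipe bore is at (253,181), the orange lid at (246,71), the blue tray's black pad at (116,155) and its white pad at (36,110). The dish is at (361,179), and the red-capped bottle stays behind at (250,258).

Run:
```python
from tray import *
m=pickle.load(open("pics/w5.pkl","rb"))
im=cv2.imread("pics/w5.png");h=cv2.cvtColor(im,cv2.COLOR_BGR2HSV).astype(int)
k=(h[...,2]<35).astype(np.uint8);k2=np.zeros_like(k);k2[160:203,230:276]=k[160:203,230:276]
n,l,s,c=cv2.connectedComponentsWithStats(k2);i=l[181,253];print('bore',c[i],s[i],ray(m,c[i],.076))
lid('w5',5,32,(205,30,290,112),.026,.052,.072,130,100)
for nm,(px) in {'bB':(116,155)}.items():
    print(nm,ray(m,px,.005))
# blue tray visible corners at rim
for px in [(174,145),(135,217)]: print('corner',ray(m,px,.016))
w=((h[...,1]<60)&(h[...,2]>170)).astype(np.uint8);n,l,s,c=cv2.connectedComponentsWithStats(w);i=l[110,36];print('bW',s[i],ray(m,c[i],.005))
```

```text
bore [255.5007809  191.50156942] [     0      0    512    384 196569] [ 0.55153067 -0.11410552]
lid [ 0.4489 -0.1218] area 3358 3345
bB [ 0.53264856 -0.26731063]
corner [ 0.5197167  -0.19987092]
corner [ 0.60171049 -0.25035857]
bW [   0   63   75   94 4452] [ 0.48419302 -0.34926193]
```

Run:
```python
from tray import *
m=pickle.load(open("pics/w5.pkl","rb"))
for p in [(253,181),(253,179)]: print(ray(m,p,.076))
print(proj(m,cyl(.542,-.1145,.019,.075,.076))[48::8].round())
```

```text
[ 0.54161565 -0.11633643]
[ 0.5397511  -0.11633041]
[[255. 201.]
 [273. 191.]
 [274. 171.]
 [255. 161.]
 [236. 171.]
 [237. 191.]]
```

Emit:
arm_command([
  [[-0.001, -0.001, 0.02], [0, 0, 0], 0.072],
  [[-0.001, -0.001, 0.04], [0, 0, 0], 0.072],
  [[-0.001, -0.001, 0.06], [0, 0, 0], 0.072],
  [[-0.001, -0.001, 0.06], [0, 0, 0], 0.072],
  [[-0.001, -0.001, 0.06], [0, 0, 0], 0.072],
])

```text
time: 9.4
tool_pos: [0.5401, -0.1115, 0.1098]
tool_rot: [3.141, -0.002, -3.141]
contact_force: [-0.7, -0.6, 0.1]
opening: 0.0724
grip_force: 0.0
```

Emit:
arm_command([
  [[-0.001, -0.002, 0.02], [0, 0, 0], 0.072],
  [[-0.001, -0.0035, 0.05], [0, 0, 0], 0.072],
  [[-0.001, -0.0035, 0.075], [0, 0, 0], 0.072],
  [[-0.001, -0.0035, 0.087], [0, 0, 0], 0.072],
  [[-0.001, -0.0035, 0.087], [0, 0, 0], 0.072],
])

```text
time: 9.9
tool_pos: [0.5411, -0.115, 0.0226]
tool_rot: [3.141, -0.002, -3.141]
contact_force: [0.1, 0.2, -0.4]
opening: 0.0721
grip_force: 0.0
```

Emit:
arm_command([
  [[0, 0, 0], [0, 0, 0], 0.06],
  [[0, 0, 0], [0, 0, 0], 0.05],
  [[0, 0, 0], [0, 0, 0], 0.04],
  [[0, 0, 0], [0, 0, 0], 0.03],
  [[0, 0, 0], [0, 0, 0], 0.025],
], squeeze=25)

```text
time: 10.4
tool_pos: [0.5418, -0.1154, 0.0238]
tool_rot: [-3.141, 0.001, -3.141]
contact_force: [0.0, -0.2, 3.2]
opening: 0.0372
grip_force: 25.1
```

Emit:
arm_command([
  [[0, 0, 0], [0, 0, 0], 0.025],
  [[0, 0, 0], [0, 0, 0], 0.025],
  [[0, 0, -0.005], [0, 0, 0], 0.025],
  [[0, 0, -0.015], [0, 0, 0], 0.025],
  [[0, 0, -0.03], [0, 0, 0], 0.025],
])

```text
time: 10.9
tool_pos: [0.5409, -0.1151, 0.0534]
tool_rot: [3.141, -0.002, -3.141]
contact_force: [0.3, 1.0, 0.2]
opening: 0.0371
grip_force: 25.0
```

Emit:
arm_command([
  [[0, 0, -0.035], [0, 0, 0], 0.025],
  [[0, 0, -0.075], [0, 0, 0], 0.025],
  [[0, 0.01, -0.11], [0, 0, 0], 0.025],
  [[0.002, 0.035, -0.12], [0, 0, 0], 0.025],
  [[0.006, 0.07, -0.12], [0, 0, 0], 0.025],
])

```text
time: 11.4
tool_pos: [0.5369, -0.0459, 0.1764]
tool_rot: [-3.14, 0.005, 3.14]
contact_force: [0.2, 0.6, -1.1]
opening: 0.037
grip_force: 25.0
```

Emit:
arm_command([
  [[0.004, 0.045, 0], [0, 0, 0], 0.025],
  [[0.008, 0.09, 0], [0, 0, 0], 0.025],
  [[0.012, 0.135, 0], [0, 0, 0], 0.025],
  [[0.016, 0.18, 0], [0, 0, 0], 0.025],
  [[0.02, 0.225, 0], [0, 0, 0], 0.025],
])

```text
time: 11.9
tool_pos: [0.515, 0.1814, 0.1741]
tool_rot: [3.141, 0.001, -3.141]
contact_force: [0.5, -1.0, -0.5]
opening: 0.0372
grip_force: 25.0
```

Emit:
arm_command([
  [[0.004, 0.04, 0], [0, 0, 0], 0.025],
  [[0.008, 0.075, 0], [0, 0, 0], 0.025],
  [[0.011, 0.1, 0.01], [0, 0, 0], 0.025],
  [[0.011, 0.102, 0.03], [0, 0, 0], 0.025],
  [[0.011, 0.102, 0.05], [0, 0, 0], 0.025],
])

```text
time: 12.4
tool_pos: [0.5042, 0.283, 0.1236]
tool_rot: [3.141, 0.001, -3.139]
contact_force: [0.6, -0.1, -0.8]
opening: 0.0372
grip_force: 25.0
```

```bash
python3 w.py w6
```

```text
t 12.45 tcp [0.5024 0.2816 0.1198] [-3.14  -0.005 -3.14 ] C [0.424 0.282 0.304] fwd [ 0.3   0.   -0.95]
```

View pics/w6.png

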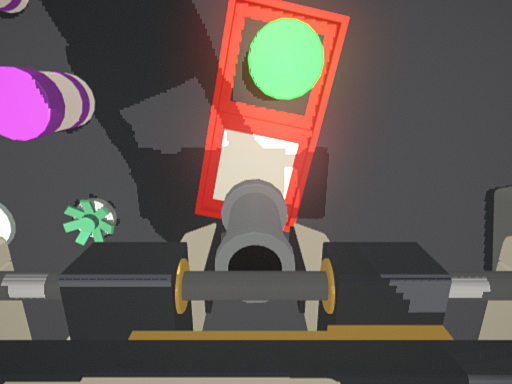

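The standpipe hangs upright over the white pad (foot about (253,200)), and the green jar stands in the black bay at (286,58). Lower it.

Emit:
arm_command([
  [[0, 0, 0.03], [0, 0, 0], 0.025],
  [[0, 0, 0.06], [0, 0, 0], 0.025],
  [[0, 0, 0.08], [0, 0, 0], 0.025],
  [[0, 0, 0.088], [0, 0, 0], 0.025],
  [[0, 0, 0.09], [0, 0, 0], 0.025],
])

```text
time: 12.95
tool_pos: [0.5044, 0.2815, 0.0333]
tool_rot: [-3.141, -0.001, 3.142]
contact_force: [-0.4, -0.3, 0.1]
opening: 0.0373
grip_force: 25.0
```

Emit:
arm_command([
  [[0, 0, 0.001], [0, 0, 0], 0.025],
  [[0, 0, 0.002], [0, 0, 0], 0.025],
  [[0, 0, 0.003], [0, 0, 0], 0.025],
  [[0, 0, 0.004], [0, 0, 0], 0.025],
  [[0, 0, 0.004], [0, 0, 0], 0.025],
])

```text
time: 13.45
tool_pos: [0.5046, 0.2817, 0.0296]
tool_rot: [3.141, 0.0, -3.141]
contact_force: [-0.4, 0.5, -0.8]
opening: 0.0368
grip_force: 25.0
```

Emit:
arm_command([
  [[0, 0, 0.001], [0, 0, 0], 0.025],
  [[0, 0, 0.002], [0, 0, 0], 0.025],
  [[0, 0, 0.0025], [0, 0, 0], 0.025],
  [[0, 0, 0.003], [0, 0, 0], 0.025],
  [[0, 0, 0.003], [0, 0, 0], 0.025],
])

```text
time: 13.95
tool_pos: [0.5055, 0.2818, 0.0287]
tool_rot: [3.141, 0.003, -3.141]
contact_force: [-3.9, -2.6, 15.6]
opening: 0.0372
grip_force: 25.0
```

Emit:
arm_command([
  [[0, 0, -0.002], [0, 0, 0], 0.039],
  [[0, 0, -0.002], [0, 0, 0], 0.045],
  [[0, 0, -0.002], [0, 0, 0], 0.052],
  [[0, 0, -0.002], [0, 0, 0], 0.062],
  [[0, 0, -0.002], [0, 0, 0], 0.064],
])

```text
time: 14.45
tool_pos: [0.5044, 0.2816, 0.028]
tool_rot: [-3.141, -0.0, -3.141]
contact_force: [0.0, 0.2, -0.0]
opening: 0.062
grip_force: 0.0
```

Emit:
arm_command([
  [[0, 0, -0.01], [0, 0, 0], 0.064],
  [[0, 0, -0.045], [0, 0, 0], 0.064],
  [[0, 0, -0.09], [0, 0, 0], 0.064],
  [[0, 0, -0.13], [0, 0, 0], 0.064],
  [[-0.01, -0.01, -0.145], [0, 0, 0], 0.064],
])

```text
time: 14.95
tool_pos: [0.5155, 0.2733, 0.1789]
tool_rot: [3.138, 0.007, -3.14]
contact_force: [-0.1, 0.8, 0.0]
opening: 0.0638
grip_force: 0.0
```

Emit:
arm_command([
  [[-0.035, -0.03, 0], [0, 0, 0], 0.064],
  [[-0.07, -0.06, 0], [0, 0, 0], 0.064],
  [[-0.105, -0.095, 0], [0, 0, 0], 0.064],
  [[-0.137, -0.13, 0], [0, 0, 0], 0.064],
  [[-0.139, -0.149, 0], [0, 0, 0], 0.064],
])

```text
time: 15.45
tool_pos: [0.6563, 0.1191, 0.1731]
tool_rot: [-3.141, 0.001, 3.139]
contact_force: [0.2, 0.1, 0.5]
opening: 0.0638
grip_force: 0.0
```

```bash
python3 w.py w7
python3 - <<'E'
from w import *
im=robot.read_camera("scene")[:,:,::-1]
cv2.imwrite("pics/sc1.png",im)
im2=robot.read_camera("side")[:,:,::-1]; cv2.imwrite("pics/s2.png",im2)
w=cv2.imread("pics/w7.png")
cv2.imwrite("pics/c7.png",np.hstack([cv2.resize(w,(400,300)),cv2.resize(im2[200:384,140:385],(400,300))]))
E
```

```text
t 15.5 tcp [0.655  0.1172 0.173 ] [-3.14  -0.     3.137] C [0.576 0.119 0.354] fwd [ 0.3  -0.   -0.95]
```

View pics/c7.png

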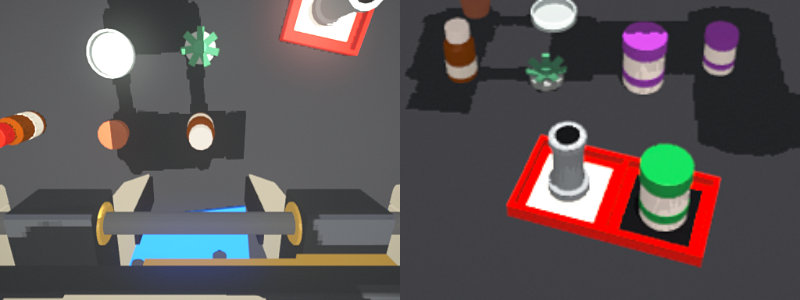

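Both red-tray items stand upright on their pads in the right half. In the wrist half the white cap is at about (258,169) full-size, the bung at (145,172) and the plant at (255,60).

Run:
```python
from tray import *
m=pickle.load(open("pics/w7.pkl","rb"))
im=cv2.imread("pics/w7.png");h=cv2.cvtColor(im,cv2.COLOR_BGR2HSV).astype(int)
k=((h[...,1]<60)&(h[...,2]>150)).astype(np.uint8);k[:, :225]=0;k[:,290:]=0;k[:130]=0;k[210:]=0
n,l,s,c=cv2.connectedComponentsWithStats(k);print([(s[i].tolist(),c[i].round(1),ray(m,c[i],.072).round(4)) for i in range(1,n) if s[i,4]>80])
print('bung',ray(m,(145,172),.015))
```

```text
[([241, 145, 32, 13, 101], array([256. , 149.2]), array([0.63  , 0.1195])), ([242, 159, 30, 33, 789], array([256.5, 175.5]), array([0.6543, 0.12  ]))]
bung [ 0.66594336 -0.00196286]
```

White bottle is at (0.655,0.120) and the tool is already over it. Descend and grip.

Emit:
arm_command([
  [[0, 0.001, 0.035], [0, 0, 0], 0.064],
  [[0, 0.001, 0.075], [0, 0, 0], 0.064],
  [[0, 0.001, 0.115], [0, 0, 0], 0.064],
  [[0, 0.001, 0.145], [0, 0, 0], 0.064],
  [[0, 0.001, 0.154], [0, 0, 0], 0.064],
])

```text
time: 16.1
tool_pos: [0.6502, 0.1255, 0.0162]
tool_rot: [3.141, -0.006, -3.14]
contact_force: [-0.6, 0.1, 0.1]
opening: 0.064
grip_force: 0.0
```

Emit:
arm_command([
  [[0, 0, 0], [0, 0, 0], 0.055],
  [[0, 0, 0], [0, 0, 0], 0.045],
  [[0, 0, 0], [0, 0, 0], 0.035],
  [[0, 0, 0], [0, 0, 0], 0.028],
  [[0, 0, 0], [0, 0, 0], 0.025],
], squeeze=25)

```text
time: 16.6
tool_pos: [0.6546, 0.1236, 0.0211]
tool_rot: [3.141, 0.003, -3.142]
contact_force: [0.4, 0.4, 5.4]
opening: 0.0347
grip_force: 25.0
```

Emit:
arm_command([
  [[0, 0, 0], [0, 0, 0], 0.025],
  [[0, 0, 0], [0, 0, 0], 0.025],
  [[0, 0, -0.005], [0, 0, 0], 0.025],
  [[0, 0, -0.015], [0, 0, 0], 0.025],
  [[0, 0, -0.03], [0, 0, 0], 0.025],
])

```text
time: 17.1
tool_pos: [0.6528, 0.1237, 0.0493]
tool_rot: [-3.142, -0.002, -3.141]
contact_force: [0.1, -0.5, -0.5]
opening: 0.0345
grip_force: 25.0
```

Emit:
arm_command([
  [[0, 0, -0.035], [0, 0, 0], 0.025],
  [[0, 0, -0.075], [0, 0, 0], 0.025],
  [[0, 0, -0.115], [0, 0, 0], 0.025],
  [[0.008, -0.025, -0.13], [0, 0, 0], 0.025],
  [[0.019, -0.062, -0.13], [0, 0, 0], 0.025],
])

```text
time: 17.6
tool_pos: [0.6362, 0.0629, 0.1842]
tool_rot: [3.141, 0.008, -3.138]
contact_force: [0.0, 0.2, -0.9]
opening: 0.0346
grip_force: 25.0
```

Emit:
arm_command([
  [[0.013, -0.042, 0], [0, 0, 0], 0.025],
  [[0.026, -0.085, 0], [0, 0, 0], 0.025],
  [[0.039, -0.128, 0], [0, 0, 0], 0.025],
  [[0.052, -0.171, 0], [0, 0, 0], 0.025],
  [[0.065, -0.214, 0], [0, 0, 0], 0.025],
])

```text
time: 18.1
tool_pos: [0.569, -0.1539, 0.1807]
tool_rot: [-3.141, 0.001, -3.141]
contact_force: [-0.5, -0.1, -0.8]
opening: 0.0349
grip_force: 25.0
```

Emit:
arm_command([
  [[0.013, -0.042, 0], [0, 0, 0], 0.025],
  [[0.025, -0.08, 0], [0, 0, 0], 0.025],
  [[0.034, -0.11, 0], [0, 0, 0], 0.025],
  [[0.035, -0.115, 0.02], [0, 0, 0], 0.025],
  [[0.035, -0.115, 0.05], [0, 0, 0], 0.025],
])

```text
time: 18.6
tool_pos: [0.5353, -0.27, 0.1318]
tool_rot: [-3.138, 0.005, 3.139]
contact_force: [0.4, 0.3, -1.5]
opening: 0.0345
grip_force: 25.0
```

```bash
python3 w.py w8
```

```text
t 18.65 tcp [ 0.5325 -0.2671  0.1251] [ 3.138 -0.004  3.14 ] C [ 0.454 -0.27   0.312] fwd [ 0.3  -0.   -0.95]
```

View pics/w8.png

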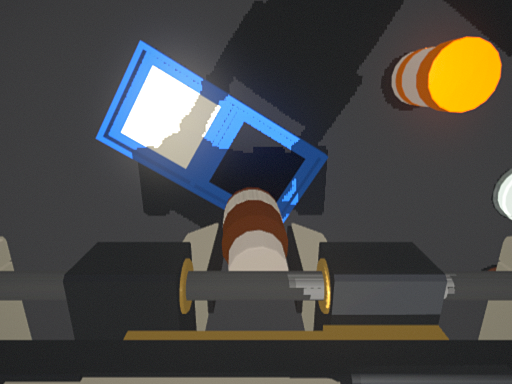

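The bottle is upright over the near end of the black bay. The blue tray's rim corners are at (140,42), (97,139) and (326,157), and the orange jar is at (465,75).

Run:
```python
from tray import *
m=pickle.load(open("pics/w8.pkl","rb"))
A,B,C=[ray(m,p,.016) for p in [(140,42),(97,139),(326,157)]]
print(A,B,C,np.linalg.norm(A-B),np.linalg.norm(A-C))
ctr=(B+C)/2;u=(A-C)/np.linalg.norm(A-C);print('ctr',ctr,'white',ctr+.048*u,'black',ctr-.048*u)
print('pad px',proj(m,[[.534,-.268,.005]]))
```

```text
[ 0.41981019 -0.36841625] [ 0.50250105 -0.41767372] [ 0.51991572 -0.20363767] 0.09625007293296113 0.19280325703602205
ctr [ 0.51120839 -0.31065569] white [ 0.48628627 -0.35167871] black [ 0.5361305  -0.26963267]
pad px [[257.76917429 168.62326929]]
```

Emit:
arm_command([
  [[0, 0, 0.03], [0, 0, 0], 0.025],
  [[0, 0, 0.06], [0, 0, 0], 0.025],
  [[0, 0, 0.085], [0, 0, 0], 0.025],
  [[0, 0, 0.094], [0, 0, 0], 0.025],
  [[0, 0, 0.097], [0, 0, 0], 0.025],
])

```text
time: 19.15
tool_pos: [0.5346, -0.2671, 0.0324]
tool_rot: [3.141, -0.001, -3.141]
contact_force: [0.0, -0.4, -0.6]
opening: 0.0346
grip_force: 25.0
```

Emit:
arm_command([
  [[0, 0, 0.001], [0, 0, 0], 0.025],
  [[0, 0, 0.002], [0, 0, 0], 0.025],
  [[0, 0, 0.003], [0, 0, 0], 0.025],
  [[0, 0, 0.004], [0, 0, 0], 0.025],
  [[0, 0, 0.004], [0, 0, 0], 0.025],
])

```text
time: 19.65
tool_pos: [0.5347, -0.2674, 0.0286]
tool_rot: [-3.141, 0.0, -3.141]
contact_force: [-0.3, -0.9, -0.7]
opening: 0.0347
grip_force: 25.0
```

Emit:
arm_command([
  [[0, -0.001, 0.001], [0, 0, 0], 0.025],
  [[0, -0.001, 0.002], [0, 0, 0], 0.025],
  [[0, -0.001, 0.003], [0, 0, 0], 0.025],
  [[0, -0.001, 0.0035], [0, 0, 0], 0.025],
  [[0, -0.001, 0.0035], [0, 0, 0], 0.025],
])

```text
time: 20.15
tool_pos: [0.5353, -0.2687, 0.026]
tool_rot: [-3.141, 0.002, -3.141]
contact_force: [-0.4, 0.1, 6.8]
opening: 0.0346
grip_force: 25.0
```

Emit:
arm_command([
  [[0, 0, -0.001], [0, 0, 0], 0.037],
  [[0, 0, -0.001], [0, 0, 0], 0.043],
  [[0, 0, -0.001], [0, 0, 0], 0.05],
  [[0, 0, -0.001], [0, 0, 0], 0.06],
  [[0, 0, -0.001], [0, 0, 0], 0.062],
])

```text
time: 20.65
tool_pos: [0.5345, -0.2682, 0.0256]
tool_rot: [3.141, -0.0, -3.141]
contact_force: [-0.4, -1.0, 0.5]
opening: 0.0603
grip_force: 0.0
```

Emit:
arm_command([
  [[0, 0, -0.01], [0, 0, 0], 0.062],
  [[0, 0, -0.045], [0, 0, 0], 0.062],
  [[0, 0, -0.09], [0, 0, 0], 0.075],
  [[0, 0, -0.13], [0, 0, 0], 0.076],
  [[0.006, 0.01, -0.145], [0, 0, 0], 0.076],
])

```text
time: 21.15
tool_pos: [0.5307, -0.2602, 0.1763]
tool_rot: [-3.137, 0.007, 3.141]
contact_force: [0.1, 0.7, 0.8]
opening: 0.0754
grip_force: 0.0
```

Emit:
arm_command([
  [[0.022, 0.037, 0], [0, 0, 0], 0.076],
  [[0.045, 0.075, 0], [0, 0, 0], 0.076],
  [[0.067, 0.112, 0], [0, 0, 0], 0.076],
  [[0.08, 0.136, 0], [0, 0, 0], 0.076],
  [[0.08, 0.136, 0], [0, 0, 0], 0.076],
])

```text
time: 21.65
tool_pos: [0.4469, -0.1197, 0.1718]
tool_rot: [3.141, -0.0, -3.139]
contact_force: [1.2, -0.3, 0.3]
opening: 0.0757
grip_force: 0.0
```

```bash
python3 w.py w9
python3 - <<'E'
from tray import *
lid('w9',5,32,(190,120,320,240),.026,.052,.072,130,100)
im=robot.read_camera("side")[:,:,::-1]; w=cv2.imread("pics/w9.png")
cv2.imwrite("pics/s3.png",im)
cv2.imwrite("pics/c9.png",np.hstack([cv2.resize(w,(400,300)),cv2.resize(im[90:214,170:335],(400,300))]))
E
```

```text
t 21.7 tcp [ 0.4484 -0.1214  0.1719] [-3.141e+00  1.000e-03 -3.139e+00] C [ 0.367 -0.121  0.353] fwd [ 0.3   0.   -0.95]
lid [ 0.448  -0.1214] area 2641 2623
```

View pics/c9.png

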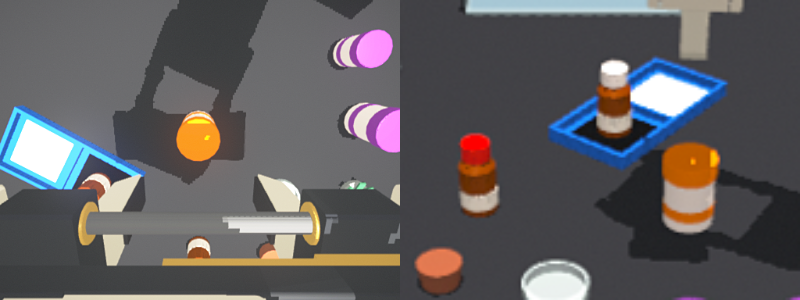

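The bottle stands upright on the black pad, and the orange jar is centred at (197,138) in the wrist half. Grip it.

Emit:
arm_command([
  [[0, 0, 0.035], [0, 0, 0], 0.076],
  [[0, 0, 0.075], [0, 0, 0], 0.076],
  [[0, 0, 0.115], [0, 0, 0], 0.076],
  [[0, 0, 0.145], [0, 0, 0], 0.076],
  [[0, 0, 0.152], [0, 0, 0], 0.076],
])

```text
time: 22.25
tool_pos: [0.4473, -0.1226, 0.016]
tool_rot: [3.139, -0.005, 3.141]
contact_force: [0.2, -0.6, -0.1]
opening: 0.0759
grip_force: 0.0
```

Emit:
arm_command([
  [[0, 0, 0], [0, 0, 0], 0.065],
  [[0, 0, 0], [0, 0, 0], 0.055],
  [[0, 0, 0], [0, 0, 0], 0.045],
  [[0, 0, 0], [0, 0, 0], 0.04],
  [[0, 0, 0], [0, 0, 0], 0.04],
], squeeze=25)

```text
time: 22.75
tool_pos: [0.4497, -0.1226, 0.0201]
tool_rot: [-3.141, 0.003, -3.141]
contact_force: [0.2, 1.4, 6.8]
opening: 0.0518
grip_force: 25.0
```

Emit:
arm_command([
  [[0, 0, 0], [0, 0, 0], 0.04],
  [[0, 0, 0], [0, 0, 0], 0.04],
  [[0, 0, -0.005], [0, 0, 0], 0.04],
  [[0, 0, -0.015], [0, 0, 0], 0.04],
  [[0, 0, -0.03], [0, 0, 0], 0.04],
])

```text
time: 23.25
tool_pos: [0.4479, -0.1221, 0.0491]
tool_rot: [3.141, -0.002, -3.141]
contact_force: [-0.1, 1.0, -1.8]
opening: 0.0514
grip_force: 25.0
```

Emit:
arm_command([
  [[0, 0, -0.035], [0, 0, 0], 0.04],
  [[0, 0, -0.075], [0, 0, 0], 0.04],
  [[0, 0, -0.115], [0, 0, 0], 0.04],
  [[-0.004, -0.025, -0.125], [0, 0, 0], 0.04],
  [[-0.01, -0.062, -0.125], [0, 0, 0], 0.04],
])

```text
time: 23.75
tool_pos: [0.4596, -0.1842, 0.1773]
tool_rot: [-3.139, 0.005, -3.139]
contact_force: [2.0, -0.3, -1.8]
opening: 0.0512
grip_force: 25.0
```

Emit:
arm_command([
  [[-0.007, -0.042, 0], [0, 0, 0], 0.04],
  [[-0.014, -0.085, 0], [0, 0, 0], 0.04],
  [[-0.021, -0.128, 0], [0, 0, 0], 0.04],
  [[-0.026, -0.16, 0], [0, 0, 0], 0.04],
  [[-0.027, -0.166, 0], [0, 0, 0], 0.04],
])

```text
time: 24.25
tool_pos: [0.4852, -0.3538, 0.1738]
tool_rot: [-3.141, -0.0, 3.139]
contact_force: [-0.2, 1.1, -1.8]
opening: 0.0514
grip_force: 25.0
```

Emit:
arm_command([
  [[0, 0, 0.01], [0, 0, 0], 0.04],
  [[0, 0, 0.03], [0, 0, 0], 0.04],
  [[0, 0, 0.05], [0, 0, 0], 0.04],
  [[0, 0, 0.05], [0, 0, 0], 0.04],
  [[0, 0, 0.05], [0, 0, 0], 0.04],
])

```text
time: 24.75
tool_pos: [0.4856, -0.349, 0.124]
tool_rot: [3.141, -0.001, -3.14]
contact_force: [0.1, 0.2, -1.9]
opening: 0.0515
grip_force: 25.0
```

```bash
python3 w.py w10
```

```text
t 24.8 tcp [ 0.486  -0.3496  0.1247] [-3.141e+00  1.000e-03 -3.140e+00] C [ 0.406 -0.35   0.305] fwd [ 0.3   0.   -0.95]
```

View pics/w10.png

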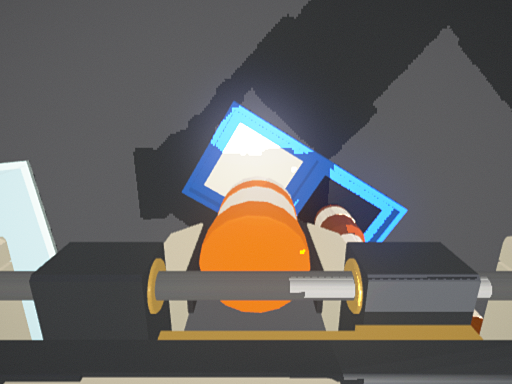

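The orange jar is upright above the white bay at (257,200), clear of the bottle at (340,225). Lower it.

Emit:
arm_command([
  [[0, -0.001, 0.03], [0, 0, 0], 0.04],
  [[0, -0.001, 0.06], [0, 0, 0], 0.04],
  [[0, -0.001, 0.08], [0, 0, 0], 0.04],
  [[0, -0.001, 0.09], [0, 0, 0], 0.04],
  [[0, -0.001, 0.092], [0, 0, 0], 0.04],
])

```text
time: 25.3
tool_pos: [0.4857, -0.3511, 0.0317]
tool_rot: [3.141, -0.0, -3.141]
contact_force: [0.0, 0.2, -0.6]
opening: 0.0514
grip_force: 25.0
```

Emit:
arm_command([
  [[0, 0, 0.001], [0, 0, 0], 0.04],
  [[0, 0, 0.002], [0, 0, 0], 0.04],
  [[0, 0, 0.003], [0, 0, 0], 0.04],
  [[0, 0, 0.004], [0, 0, 0], 0.04],
  [[0, 0, 0.004], [0, 0, 0], 0.04],
])

```text
time: 25.8
tool_pos: [0.4857, -0.3514, 0.028]
tool_rot: [-3.141, 0.0, -3.141]
contact_force: [0.1, 0.6, -1.5]
opening: 0.0515
grip_force: 25.0
```

Emit:
arm_command([
  [[0, 0, 0.001], [0, 0, 0], 0.04],
  [[0, 0, 0.002], [0, 0, 0], 0.04],
  [[0, 0, 0.003], [0, 0, 0], 0.04],
  [[0, 0, 0.0035], [0, 0, 0], 0.04],
  [[0, 0, 0.0035], [0, 0, 0], 0.04],
])

```text
time: 26.3
tool_pos: [0.486, -0.3513, 0.0252]
tool_rot: [-3.141, 0.001, -3.141]
contact_force: [0.5, 1.9, 5.2]
opening: 0.052
grip_force: 25.0
```

It's on the floor. Release, rise clear and check with the side camera.

Emit:
arm_command([
  [[0, 0, -0.0005], [0, 0, 0], 0.054],
  [[0, 0, -0.0005], [0, 0, 0], 0.059],
  [[0, 0, -0.0005], [0, 0, 0], 0.066],
  [[0, 0, -0.0005], [0, 0, 0], 0.07],
  [[0, 0, -0.0005], [0, 0, 0], 0.07],
])

```text
time: 26.8
tool_pos: [0.4856, -0.3513, 0.0247]
tool_rot: [3.141, -0.0, -3.141]
contact_force: [-0.8, -0.2, -0.1]
opening: 0.07
grip_force: 0.0
```

Emit:
arm_command([
  [[0, 0, -0.01], [0, 0, 0], 0.07],
  [[0, 0, -0.045], [0, 0, 0], 0.07],
  [[0, 0, -0.09], [0, 0, 0], 0.07],
  [[0, 0, -0.13], [0, 0, 0], 0.07],
  [[0, 0, -0.15], [0, 0, 0], 0.07],
])

```text
time: 27.3
tool_pos: [0.4868, -0.3524, 0.1799]
tool_rot: [-3.137, 0.005, -3.141]
contact_force: [-0.0, -1.3, 0.5]
opening: 0.0697
grip_force: 0.0
```

Emit:
arm_command([
  [[0.02, 0, -0.03], [0, 0, 0], 0.07],
  [[0.05, 0, -0.06], [0, 0, 0], 0.07],
  [[0.08, 0, -0.09], [0, 0, 0], 0.07],
  [[0.1, 0, -0.1], [0, 0, 0], 0.07],
  [[0.1, 0, -0.1], [0, 0, 0], 0.07],
])

```text
time: 27.8
tool_pos: [0.3844, -0.352, 0.278]
tool_rot: [-3.137, 0.003, 3.14]
contact_force: [0.7, -0.2, 0.5]
opening: 0.0699
grip_force: 0.0
```

```bash
python3 w.py w11
python3 - <<'E'
from tray import *
im=robot.read_camera("side")[:,:,::-1];cv2.imwrite("pics/s4.png",im)
cv2.imwrite("pics/s4b.png",cv2.resize(im[80:380,120:400],(720,600)*1 if 0 else (560,600),interpolation=cv2.INTER_CUBIC))
m=robot.camera_model("side");h=cv2.cvtColor(im,cv2.COLOR_BGR2HSV).astype(int)
def go(nm,k,roi,r,z0,z1):
    z=np.zeros_like(k);x0,y0,x1,y1=roi;z[y0:y1,x0:x1]=k[y0:y1,x0:x1]
    n,l,s,c=cv2.connectedComponentsWithStats(z.astype(np.uint8));i=1+np.argmax(s[1:,4])
    print(nm,fit([(m,c[i])],lambda x,y:cyl(x,y,r,z0,z1))[0].round(4),s[i,4])
H=lambda lo,hi:(h[...,0]>=lo)&(h[...,0]<=hi)&(h[...,1]>120)&(h[...,2]>90)
go('orange',H(8,28),(250,80,330,140),.026,.057,.077)
go('purple',H(135,160),(270,205,310,245),.026,.052,.072)
go('green',H(50,80),(270,270,340,330),.026,.057,.077)
E
```

```text
t 27.85 tcp [ 0.3853 -0.3517  0.2764] [-3.139e+00  2.000e-03  3.140e+00] C [ 0.304 -0.352  0.459] fwd [ 0.3  -0.   -0.95]
orange [ 0.4874 -0.3491] 273
purple [0.4382 0.1112] 576
green [0.408  0.3027] 895
```

View pics/s4b.png

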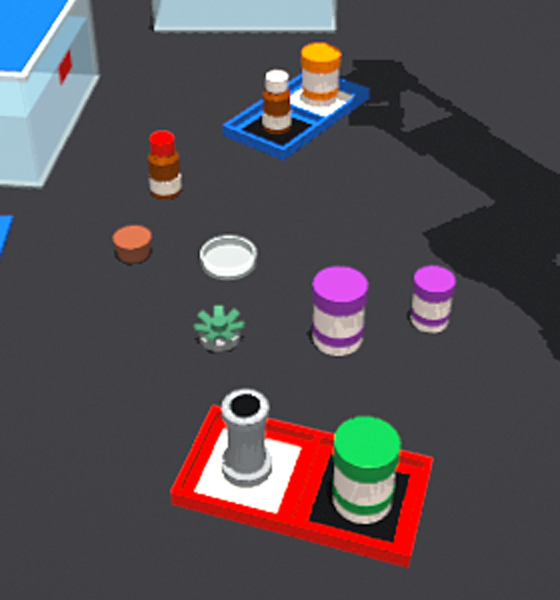

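All four stand upright on their own pads: orange at (321,75), white bottle at (277,100), standpipe at (246,440) and green at (366,470). Purple and red have not moved. Handing in.

```bash
python3 -c "
from cell import robot
print(robot.hand_in())"
```

```text
the job is handed in; nothing more can be done
None
```

Both kits are made up and handed in at about 28 s: all four items stand upright and released on their own pads, and the purple-lidded jar and red-capped bottle were left where they stood; no verdict came back with the hand-in.

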